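Lock the banding wheel: castle nut to the next slot, key across

TASK

Lock the wheel head of the painter's banding wheel. Tighten the big brass castle nut (clockwise seen from above) just to the next place where a pair of its slots lines up with the cross cut in the end of the steel spindle, without turning it back to the slot behind or past the one it should stop at, and let go of it; only then lay the steel locking key with the wooden grip down through the slots and the cross cut, right down on the slot floor and sticking out about equally on both sides, and let go. Leave everything else on the table where it is.

Things in the scene. Friction and masses are not known exactly. Their poses are not given: they have to be found in the camera images.
- wheel: Banding wheel, does not move or turn: dark iron foot, round pale wooden head 170 mm across whose top is 60 mm above the table, and upright steel spindle 36 mm across in its middle. Origin: on the spindle axis, at table height. x axis: along the cross cut; z up.
- crosscut (a point): Point on the spindle axis at the floor of the spindle's open-topped cross cut, 94 mm above the table (34 mm above the wooden head). The cut is 16 mm wide and 18 mm deep, runs right across the spindle along this point's x axis; the spindle ends 112 mm above the table.
- nut_mid (a point): Point on the axis of the brass castle nut, 26 mm above the wooden head (86 mm above the table): a good height to grip the flats. The nut is round the spindle and sits on the head: hexagon 60 mm across flats, 69 mm across corners, 34 mm high, with a crown above it. Turns with the nut: x axis runs through the middle of a flat; flats every 60 degrees.
- nut_top (a point): Point on the nut's axis at the top of its crown, 110 mm above the table. The crown: six merlons, 60 mm across over all, 16 mm high. Between them six slots 17 mm wide and 16 mm deep, centred over the flats, floor level with the cross cut's floor. Turns with the nut: x axis runs along one pair of slots, others every 60 degrees.
- nut (a joint): Turn of the nut relative to the spindle, rad, growing clockwise seen from above (tightening). Slots line up with the cross cut at multiples of 1.047 (60 degrees). It starts between 0.25 and 0.75, so the next slot lines up at 1.047. Stays where it is left; takes about 0.15 N m to turn.
- key: Locking key, loose: square-ended steel bar 120 mm long (x), 10 mm wide (y), 12 mm high, lying on the table, with an upright wooden grip on its middle, 36 mm long (x), 14 mm thick (y), from 12 to 60 mm above the bar's underside. About 0.13 kg, most of it in the bar. Origin: centre of the bar's underside; z up. Either way round is the same.
- key_grip (a point): Point in the wooden grip of the key 45 mm above the bar's underside: take the grip here, across its 14 mm thickness (key's y), so that fingertips stay above the nut when the key is down.
- burro: Bystander: terracotta burro figurine with pink saddle, 120 mm long, 130 mm high; origin under its middle.
- dish: Bystander: clay mixing dish, 104 mm across, 35 mm high, carmine streaks; origin under its middle.
- burnisher: Bystander: flat copper burnisher with pale wooden handle, 130 mm long, 14 mm high, lying; origin under its middle. It and the key lie on opposite sides of the wheel, either way round.
- jar: Bystander: glass jar, 56 mm across, 70 mm high; origin under its middle.
- brush: Bystander: paint brush, 160 mm long, lying on the table.
- ladle: Bystander: small enamel ladle, 170 mm long, 22 mm high, lying; origin under it near its middle.
Not all that is in view belongs to the job. Leave any purple or turquoise look-alike of the key alone. Of the things like the wheel, leave any that is turquoise; of the rest the larger one is meant.

How it is judged:
By the outcome, as a careful person would: the job done as asked, in the order asked, and still so for the second after the job is handed in, with the robot touching nothing.
It also fails if it takes over 61 s, if anything falls off the work surface, if the arm or the gripper's body presses on something with over 40 N, if the wrist force passes 120 N, or if a joint passes its speed limit or range.

ROBOT

A 7-joint arm with a two-finger parallel gripper is mounted at the origin on the work surface. World frame = base frame: x ahead of the robot, y to its left, z up, the work surface at z = 0. Lengths are in mm, angles in rad, forces in N, time in s.
With the tool pointing down it reaches from about 350 to 900 mm from the base axis. Payload 8.1 kg.
Tool frame: the origin (TCP) lies at the very end of the fingers, on their centre line; the grasp point (between the pads) lies 19 mm behind it (robot.grip_depth is the distance from the TCP to the grasp point, in mm); z points along the fingers, y is the line along which they close (so a half turn about z gives the same grasp; the last joint's range is limited). The gripper opens to 85 mm and grips with 20 to 120 N. Pads are 22 mm wide; open, the fingers measure 114 mm over their backs; the gripper's body (76 mm by 85 mm) begins 54 mm behind the grasp point. The pads swing forward as they close: fully open they stand 13 mm farther back than shut.
Start: joints at [1.004, 0.434, 0.025, 1.573, -0.012, 1.134, -0.075], TCP at [279.574, -559, 207.723] pointing down, gripper open.
Joint ranges: [-2.62, 2.62], [-0.44, 2.09], [-1.27, 1.32], [0.08, 2.57], [-1.32, 4.46], [0.12, 2], [-2.74, 2.74]. Speed limits (rad/s): [2.22, 2.22, 3.01, 3.01, 3.14, 3.14, 3.14].

INTERFACE

Orientations are given as a rotation vector (axis times angle).
In Python, from workcell import robot gives the robot as it stands. The module is installed in compiled form; this text tells all that it offers. Calls block until the motion is done:
- robot.movep(position, orientation): joint-space move of the TCP to a pose.
- robot.line_to(position, rotation=None, vel=150, contact_N=None): straight line of the TCP; rotation=None keeps the orientation; vel is the mean speed in mm/s. With contact_N (N) it stops when the force on the tool has changed by that much, and returns True; else False.
- robot.goto_joints(angles): joint-space move.
- robot.open() and robot.grab(strength=None): open the fingers fully, or close them until they stop; strength is the grip in N (None keeps the last).
- robot.pause(seconds).
- robot.inverse_kinematics(position, orientation): joint angles nearest the present ones, or None.
- robot.snapshot(name): name is "side" or "top" or "wrist"; returns a dict with "color" (480x640x3 uint8, red, green, blue), "intrinsics" (3x3 intrinsics, pixels), "eye" and "rotation" of the camera in the world; the wrist camera has in their place "mount" (4x4, takes a point from camera to tool coordinates, whose origin is the TCP and whose axes are the flange's). Camera axes: x right, y down, z forward; pixel columns grow to the right and rows downward; lengths in mm; the calibration is good to about 2 mm. A picture is of the moment at which its call begins: read the wrist's pose just before it. There is no depth.
A pose or a line that the arm cannot do raises robot.Unreachable and nothing moves.
- robot.close_job(): hands the job in; it is judged then, once.
Trained networks look in a picture, given as the dict that the camera call returned (one of the last four; its "shot" number tells which), for a name from the list of things; names that differ only in an ending like _2 or _b are one class to them, and where a whole thing is asked for, a point or a joint stands for the part that bears it (a point fixed in the world has none). Each returns a list of dicts, best first, with "p" (0 to 1); they miss things now and then, are a little off and sometimes report something else, mostly with a low value. They report only what shows in the picture. A call takes as long as a camera call. They do not tell look-alikes from the thing itself.
- robot.search_frame(query, picture): "centre" ([x, y, z] in mm, in world coordinates, good to about 4 mm: the middle of the surface that is visible of it).
- robot.silhouettes(query, picture): "region" (480x640 bool, what is visible of it).
- robot.tip_of(query, picture): "centre" ([x, y, z] in mm, in world coordinates, good to about 4 mm: a listed point, or the origin of a listed thing).
Readings, each from a call of its own:
- robot.current_time(): time.
- robot.current_qpos(): joint angles.
- robot.current_dq(): joint speeds.
- robot.current_effort(): joint torques, N m.
- robot.current_ee_pos(): TCP position.
- robot.current_tool_rot(): TCP orientation.
- robot.current_force(): force on the tool from outside, world axes, zero at the start.
- robot.current_moment(): the same for the moment, N m.
- robot.current_grip_width(): finger opening in mm.
- robot.current_grasp_force(): force on a finger pad.
Only numpy, scipy, OpenCV 4.12 (cv2) and the standard library are available. Lean on these libraries where they do the work, as an engineer would, in place of code of your own. Each camera call takes 0.05 s, during which the arm holds its last target. There are 200 camera calls.

## Working session

There is one attempt and no reset: what is moved stays moved. The work goes in short steps, each a Python script; the robot and the scene stay as the last script left them, time stands still between calls to the robot, and variables do not carry over. Pictures are saved under pics/ and viewed, at most 10 in all, crops included, and the job is handed in when it is done.

```bash
mkdir -p pics
cat > h.py <<'E'
import numpy as np, cv2
from workcell import robot
from scipy.spatial.transform import Rotation as R
def save(p,n): cv2.imwrite(f'pics/{n}.png',cv2.cvtColor(p['color'],cv2.COLOR_RGB2BGR))
def ray(p,u,v,z):
    K=np.array(p['intrinsics']);d=np.array(p['rotation'])@np.linalg.solve(K,[u,v,1]);e=np.array(p['eye'])
    return e+d*(z-e[2])/d[2]
def proj(p,P):
    K=np.array(p['intrinsics']);c=np.array(p['rotation']).T@(np.array(P)-p['eye']);c=K@c
    return c[:2]/c[2]
E
python3 - <<'E'
from h import *
for c in ['top','side']:
    p=robot.snapshot(c);save(p,c+'0');print(c,np.round(p['eye']),np.round(p['rotation'],2).tolist(),np.round(p['intrinsics'],0).tolist())
    for q in ['wheel','crosscut','nut_mid','nut_top','key','key_grip','burnisher','burro','dish','jar','brush','ladle']:
        for r in robot.tip_of(q,p): print(q,round(r['p'],2),np.round(r['centre']),np.round(proj(p,r['centre'])))
print(robot.current_time(),robot.current_tool_rot())
E
```

```text
top [ 287.    8. 1270.] [-2.13, 2.13, -0.2] [[450.0, 0.0, 319.0], [0.0, 450.0, 239.0], [0.0, 0.0, 1.0]]Traceback (most recent call last):
  File "<stdin>", line 5, in <module>
  File "h.py", line 9, in proj
    K=np.array(p['intrinsics']);c=np.array(p['rotation']).T@(np.array(P)-p['eye']);c=K@c
                                                                                     ~^~
ValueError: matmul: Input operand 1 does not have enough dimensions (has 0, gufunc core with signature (n?,k),(k,m?)->(n?,m?) requires 1)
```

Rotation is a rotation vector.

```bash
sed -i "s/np.array(p\['rotation'\])/R.from_rotvec(p['rotation']).as_matrix()/" h.py
python3 - <<'E'
from h import *
for c in ['top','side']:
    p=robot.snapshot(c);save(p,c+'0');print(c,np.round(p['eye']),np.round(p['rotation'],2).tolist())
    for q in ['wheel','crosscut','nut_mid','nut_top','key','key_grip','burnisher','burro','dish','jar','brush','ladle']:
        for r in robot.tip_of(q,p): print(q,round(r['p'],2),np.round(r['centre']),np.round(proj(p,r['centre'])))
print(robot.current_time(),robot.current_tool_rot())
E
```

```text
top [ 287.    8. 1270.] [-2.13, 2.13, -0.2]
wheel 0.91 [345.  79.  -1.] [291. 301.]
wheel 0.8 [556.  28.  -1.] [310. 227.]
wheel 0.58 [246. 234.  -4.] [235. 337.]
wheel 0.34 [557.  26. 112.] [309. 218.]
crosscut 0.74 [252. 227.  94.] [230. 336.]
crosscut 0.6 [555.  30.  95.] [308. 220.]
crosscut 0.21 [ 456. -289.   49.] [425. 260.]
nut_mid 0.7 [342.  70.  66.] [293. 301.]
nut_mid 0.56 [553.  26.  85.] [310. 222.]
nut_top 0.91 [251. 227. 114.] [229. 337.]
nut_top 0.75 [343.  72.  88.] [292. 300.]
nut_top 0.66 [558.  25. 111.] [310. 218.]
key 0.67 [ 254. -312.   -3.] [432. 334.]
key 0.66 [ 384. -408.   -1.] [464. 288.]
key 0.58 [ 459. -280.   -1.] [418. 261.]
key_grip 0.74 [ 384. -415.   44.] [472. 286.]
key_grip 0.72 [ 459. -288.   47.] [424. 259.]
key_grip 0.72 [555.  29.  93.] [309. 221.]
key_grip 0.7 [ 255. -300.   45.] [432. 335.]
burnisher 0.8 [500. 256.   0.] [229. 247.]
burnisher 0.68 [554.  28.  92.] [309. 221.]
burro 0.71 [732. 210.   2.] [248. 169.]
dish 0.74 [ 714. -234.   -2.] [399. 175.]
jar 0.72 [ 350. -132.   -1.] [366. 300.]
jar 0.24 [ 459. -279.   -2.] [417. 261.]
bru
[... 732 characters left out ...]
   -2.] [383. 218.]
key 0.61 [ 255. -310.    2.] [467. 228.]
key 0.33 [555.  24. 110.] [293. 224.]
key_grip 0.75 [ 384. -410.   42.] [427. 188.]
key_grip 0.73 [ 254. -311.   44.] [470. 213.]
key_grip 0.58 [ 459. -286.   45.] [384. 201.]
burnisher 0.73 [498. 254.   1.] [267. 339.]
burro 0.7 [728. 212.   2.] [175. 295.]
burro 0.56 [ 462. -284.   -2.] [381. 218.]
dish 0.71 [ 717. -237.    2.] [282. 205.]
jar 0.97 [ 352. -136.   -3.] [407. 256.]
jar 0.3 [495. 255.   1.] [268. 339.]
jar 0.21 [554.  26.  -1.] [294. 270.]
brush 0.88 [ 575. -434.    2.] [360. 186.]
ladle 0.78 [482. 456.   0.] [214. 419.]
ladle 0.63 [ 350. -134.   -2.] [408. 256.]
1.4 [ 3.05753821e+00  7.21762830e-01 -4.64742464e-06]
```

View pics/top0.png

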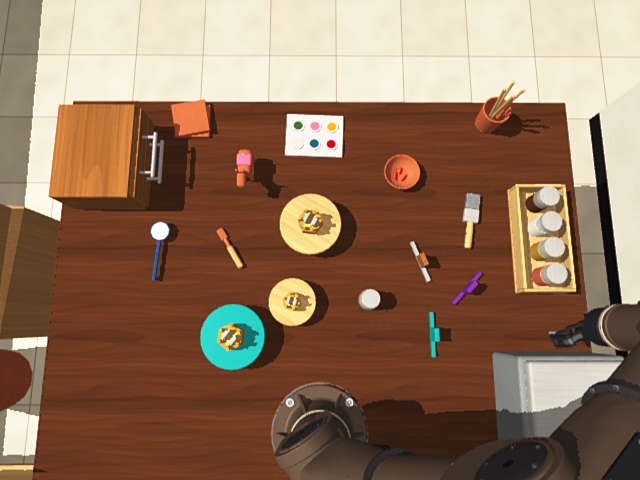

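View pics/side0.png

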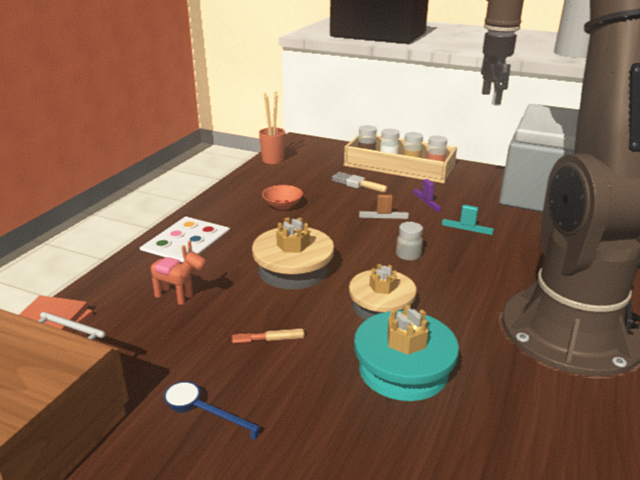

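The wheel we want is the larger wooden one at pixel (310,222) in the top view, about (556,27). The steel key with the brown grip is at (420,260), about (459,-283). The smaller wooden wheel, the turquoise wheel and the purple and turquoise keys are look-alikes. Next I'll get wrist close-ups.

```bash
cat >> h.py <<'E'
def down(b):
    y=np.array([np.cos(b),np.sin(b),0]);z=np.array([0,0,-1.]);return R.from_matrix(np.c_[np.cross(y,z),y,z]).as_rotvec()
def wsnap():
    T=np.eye(4);T[:3,3]=robot.current_ee_pos();T[:3,:3]=R.from_rotvec(robot.current_tool_rot()).as_matrix()
    p=robot.snapshot('wrist');M=T@np.array(p['mount']);q=dict(p);q['eye']=M[:3,3];q['rotation']=R.from_matrix(M[:3,:3]).as_rotvec();return p,q
E
python3 - <<'E'
from h import *
import pickle
for n,P,z in [('key',[459,-283],260),('wheel',[556,27],330)]:
    # default-like yaw; choose by ik
    robot.movep([P[0],P[1],z],down(np.pi/2 if n=='wheel' else np.pi/2))
    p,q=wsnap();save(q,n+'1');pickle.dump(q,open(n+'1.pkl','wb'))
    if n=='wheel': print(np.array(p['mount']).round(2).tolist())
    for c in (['key','key_grip'] if n=='key' else ['wheel','crosscut','nut_mid','nut_top']):
        for r in robot.tip_of(c,p): print(c,round(r['p'],2),np.round(r['centre'],1),np.round(proj(q,r['centre'])))
    print(robot.current_qpos(),robot.current_time())
E
python3 -c "
import cv2,numpy as np
cv2.imwrite('pics/c1.png',cv2.resize(np.hstack([cv2.imread('pics/key1.png'),cv2.imread('pics/wheel1.png')]),(800,300)))"
```

```text
key 0.77 [ 3.790e+02 -4.111e+02 -3.000e-01] [202. 124.]
key 0.65 [558.2  27.2  94.8] [616. 306.]
key_grip 0.89 [ 459.7 -284.3   46.5] [315. 203.]
key_grip 0.84 [ 381.4 -412.2   44.6] [188. 127.]
[ 0.9350604   0.32506651 -0.63005884  1.66540607  0.20202359  1.21741126
  1.82864031] 3.2167
[[-0.0, -0.95, -0.32, 83.42], [1.0, -0.0, 0.0, 0.5], [-0.0, -0.32, 0.95, -166.83], [0.0, 0.0, 0.0, 1.0]]
wheel 0.82 [557.   26.4   3.2] [317. 185.]
wheel 0.61 [3.431e+02 8.000e+01 1.000e-01] [361.   5.]
crosscut 0.63 [559.9  26.6  95.1] [317. 202.]
nut_mid 0.65 [562.   23.9  84.4] [315. 202.]
nut_top 0.62 [554.2  27.1 110.1] [317. 199.]
[ 0.4193881   0.34589684 -0.77553758  1.49687677  0.24342733  1.39841352
  1.20054143] 4.725
```

View pics/c1.png

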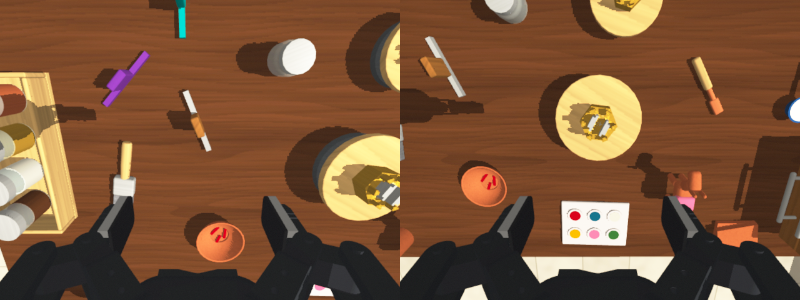

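The left half shows the steel key with the brown grip, centred near (198,120) in the composite. The right half shows the wheel with the nut near (600,120). I'll go closer and rectify the view to read the angles.

```bash
cat >> h.py <<'E'
def rect(q,c,z,half=60,s=5):
    # top-down rectified: right=+x, up=+y
    n=int(2*half*s);w=np.array([[c[0]-half,c[1]+half],[c[0]+half,c[1]+half],[c[0]+half,c[1]-half],[c[0]-half,c[1]-half]])
    src=np.float32([proj(q,[*a,z]) for a in w]);H=cv2.getPerspectiveTransform(src,np.float32([[0,0],[n,0],[n,n],[0,n]]))
    return cv2.warpPerspective(cv2.cvtColor(q['color'],cv2.COLOR_RGB2BGR),H,(n,n))
E
python3 - <<'E'
from h import *
import pickle
robot.line_to([556,27,205],vel=200)
p,q=wsnap();pickle.dump(q,open('wheel2.pkl','wb'));save(q,'wheel2')
for c in ['crosscut','nut_mid','nut_top']:
    for r in robot.tip_of(c,p): print(c,round(r['p'],2),np.round(r['centre'],1))
cv2.imwrite('pics/r110.png',rect(q,[556,27],111,48,6))
k=pickle.load(open('key1.pkl','rb'));cv2.imwrite('pics/rk.png',rect(k,[459,-284],12,80,3))
E
```

```text
crosscut 0.71 [558.6  26.7  96.7]
nut_mid 0.82 [561.3  24.   85.7]
nut_top 0.95 [550.1  29.  108.5]
nut_top 0.48 [ 715.4 -237.7   -4.4]
```

View pics/r110.png

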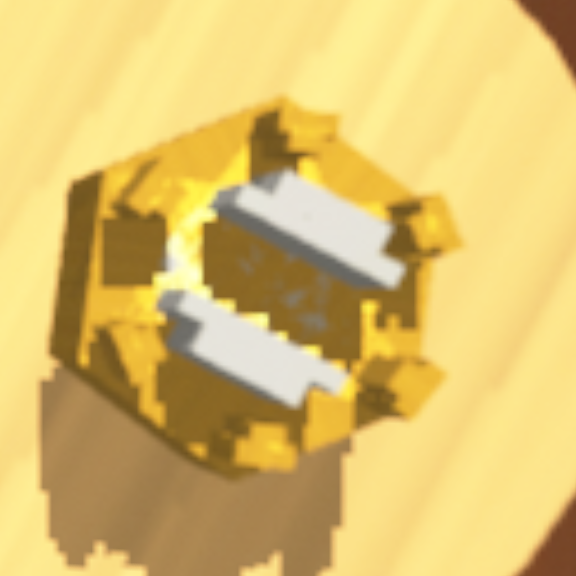

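View pics/rk.png

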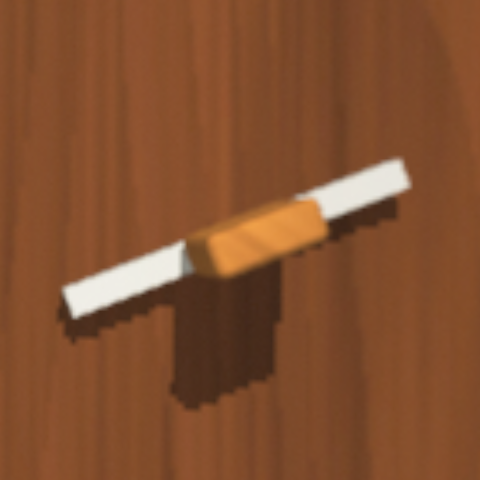

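The rectified view shows the spindle lands at pixels (310,215) and (255,350), with the cross cut at roughly -28° in the world. The nut flats face about -5°, so roughly 0.41 rad is left to turn. The key's bar runs at about +21°. Now I'll fit these precisely.

```bash
cat > fit.py <<'E'
from h import *
from scipy.optimize import minimize
def lands(q,c,s=8,half=45):
    im=rect(q,c,112,half,s);hsv=cv2.cvtColor(im,cv2.COLOR_BGR2HSV);m=(hsv[...,1]<40)&(hsv[...,2]>170)
    a=(np.arange(im.shape[0])+.5)/s-half;X,Y=np.meshgrid(a,-a)
    def cost(v):
        x=X-v[0];y=Y-v[1];t=np.radians(v[2]);l=-np.sin(t)*x+np.cos(t)*y
        M=1/(1+np.exp(-(18-np.hypot(x,y))*3))/(1+np.exp(-(abs(l)-8)*3)); return -np.minimum(M,m).sum()/np.maximum(M,m).sum()
    best=min((minimize(cost,[dx,dy,t],method='Nelder-Mead',options=dict(initial_simplex=[[dx,dy,t],[dx+3,dy,t],[dx,dy+3,t],[dx,dy,t+8]])) for dx in(-4,2) for dy in (-2,3) for t in(-20,-35)),key=lambda r:r.fun)
    return np.array(c)+best.x[:2],best.x[2],best.fun
def bar(q,c,z=12,half=80,s=5):
    im=rect(q,c,z,half,s);hsv=cv2.cvtColor(im,cv2.COLOR_BGR2HSV);m=((hsv[...,1]<50)&(hsv[...,2]>150)).astype(np.uint8)
    n,l,st,_=cv2.connectedComponentsWithStats(m)
    ks=[i for i in range(1,n) if st[i,4]>s*s*60]
    r=cv2.minAreaRect(np.argwhere(np.isin(l,ks))[:,::-1].astype(np.float32))
    b=cv2.boxPoints(r);e=max([b[1]-b[0],b[2]-b[1]],key=np.linalg.norm)
    return [c[0]+r[0][0]/s-half,c[1]-r[0][1]/s+half],np.degrees(np.arctan2(-e[1],e[0])),np.array(r[1])/s
E
python3 - <<'E'
from fit import *
import pickle
q=pickle.load(open('wheel2.pkl','rb'));print(lands(q,[556,27]))
print(lands(pickle.load(open('wheel1.pkl','rb')),[556,27]))
print(bar(pickle.load(open('key1.pkl','rb')),[459,-284]))
for a in (-4.6,55.4,-64.6,115.4,175.4,235.4):
  o=[]
  for d in (0,-23.7):
    j=robot.inverse_kinematics([556,27,67],down(np.radians(a+d)));o.append(None if j is None else np.round(j,2).tolist())
  print(a,o)
print(robot.current_time())
E
```

```text
(array([555.80202141,  26.9092747 ]), np.float64(-28.116684427160656), np.float64(-0.7871636844622237))
(array([555.58097674,  26.96260389]), np.float64(-27.938675937537717), np.float64(-0.7850279935803876))
([457.6385192871094, -283.1322875976563], np.float32(21.364267), array([ 11.24716187, 120.84274902]))
-4.6 [[0.09, 0.51, -0.32, 1.88, 0.22, 0.79, -0.43], [0.02, 0.5, -0.23, 1.88, 0.15, 0.78, -0.78]]
55.4 [[0.25, 0.55, -0.55, 1.86, 0.37, 0.83, 0.48], [0.18, 0.53, -0.45, 1.87, 0.31, 0.81, 0.12]]
-64.6 [[-0.08, 0.49, -0.09, 1.89, 0.06, 0.77, -1.33], [-0.14, 0.48, -0.0, 1.9, 0.0, 0.76, -1.69]]
115.4 [[0.39, 0.61, -0.76, 1.85, 0.53, 0.9, 1.39], [0.33, 0.58, -0.68, 1.86, 0.47, 0.87, 1.03]]
175.4 [[0.52, 0.7, -0.99, 1.84, 0.7, 0.99, 2.29], [0.46, 0.65, -0.89, 1.85, 0.62, 0.94, 1.94]]
235.4 [[-0.86, 0.77, 1.15, 1.95, -0.84, 1.01, -1.49], [-0.86, 0.77, 1.15, 1.95, -0.84, 1.01, -1.9]]
5.7
```

Run:
```python
from fit import *
import pickle
C=[555.8,26.9]; f=lambda b:down(np.radians(b))
robot.movep([*C,180],f(55.4))
print('hit',robot.line_to([*C,68],vel=100,contact_N=12),robot.current_ee_pos())
robot.grab(50)
print(robot.current_grip_width(),robot.current_grasp_force(),np.round(robot.current_force(),1))
robot.line_to([*C,68],f(31.9),vel=100)
robot.pause(.2)
print(robot.current_ee_pos(),np.degrees(np.arctan2(*R.from_rotvec(robot.current_tool_rot()).as_matrix()[[1,0],1])),np.round(robot.current_force(),1),robot.current_moment(),robot.current_grip_width())
robot.open()
robot.line_to([*C,205],vel=200)
robot.movep([*C,205],f(90))
p,q=wsnap();pickle.dump(q,open('wheel3.pkl','wb'));print(lands(q,C))
cv2.imwrite('pics/r3.png',rect(q,C,111,48,6))
print(robot.current_time())
```

```text
hit False [556.30413481  27.04495172  68.63229337]
53.72661704911646 49.89691675873473 [-4.6 -1.1 11.9]
[556.25895408  26.90620772  69.33191995] 31.883198283999857 [-2.8 -0.8 12.5] [-0.26948928  0.75400391 -0.15177721] 52.943087157435464
(array([555.7221666 ,  27.00157523]), np.float64(-28.067332050931245), np.float64(-0.8001736133619206))
10.95
```

View pics/r3.png

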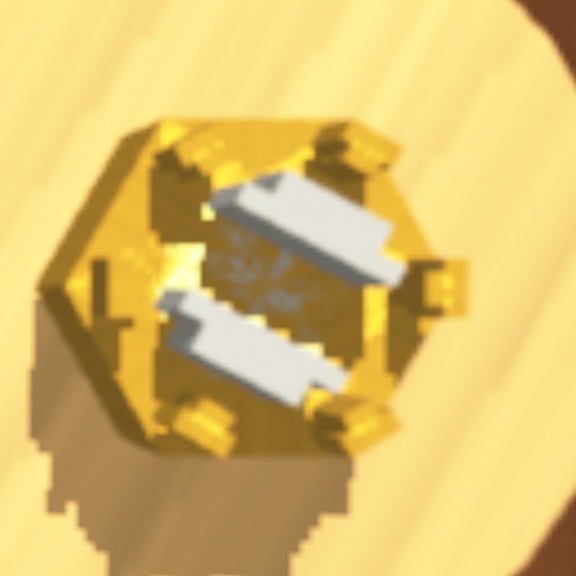

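The nut has turned and its slots now look lined up with the cross cut: the hexagon's top edge lies at pixels (160..350,120), roughly horizontal. The expected edge angle is +2°, so I'll measure it with an edge fit.

```bash
cat > nf.py <<'E'
from fit import *
import pickle,sys
for n in sys.argv[1:]:
    q=pickle.load(open(n+'.pkl','rb'));g=cv2.GaussianBlur(q['color'],(0,0),1).astype(float)
    s=sum(cv2.Sobel(g[...,i],cv2.CV_64F,1,0)**2+cv2.Sobel(g[...,i],cv2.CV_64F,0,1)**2 for i in range(3))**.5
    s=np.minimum(s,150).astype(np.float32)
    def sc(cx,cy,t,z):
        k=np.radians(t+30+60*np.arange(7));V=np.c_[cx+34.64*np.cos(k),cy+34.64*np.sin(k),np.full(7,z)]
        w=np.linspace(0.08,.92,40)[:,None]
        P=np.concatenate([V[i]*(1-w)+V[i+1]*w for i in range(6)]);uv=np.array([proj(q,a) for a in P],np.float32)
        return cv2.remap(s,uv[None,:,0],uv[None,:,1],cv2.INTER_LINEAR).mean()
    for z in (94,):
        r=sorted(((sc(555.8+dx,26.9+dy,t,z),dx,dy,t) for dx in (-2,-1,0,1,2) for dy in (-2,-1,0,1,2) for t in range(-60,0,1)),reverse=True)
        print(n,z,[tuple(np.round(a,1).tolist()) for a in r[:6]])
E
python3 nf.py wheel2 wheel3
```

```text
wheel2 94 [(134.3, 0.0, 0.0, -10.0), (134.2, 0.0, 0.0, -9.0), (134.0, 0.0, 0.0, -11.0), (134.0, 0.0, 0.0, -8.0), (133.5, 0.0, 0.0, -7.0), (133.4, 0.0, 1.0, -9.0)]
wheel3 94 [(136.9, 0.0, 0.0, -31.0), (136.7, 0.0, 0.0, -32.0), (136.6, 0.0, 0.0, -30.0), (135.9, 0.0, 0.0, -29.0), (135.9, 1.0, 0.0, -31.0), (135.9, 1.0, 0.0, -30.0)]
```

The nut is at about -30±1°, against a cross cut at -28.1°. That leaves plenty of clearance for the 10 mm bar in the 17 mm slots. Next is the key: refine from closer up, grasp, lift and look.

Run:
```python
from fit import *
import pickle
f=lambda b:down(np.radians(b))
robot.movep([457.6,-283.1,150],f(111.4))
p,q=wsnap();save(q,'key2');c,a,sz=bar(q,[457.6,-283.1]);print(c,a,sz)
for r in robot.tip_of('key_grip',p): print(r['p'],r['centre'])
if 112<max(sz)<128 and np.hypot(c[0]-457.6,c[1]+283.1)<6: 
    robot.movep([*c,100],f(a+90))
    print('hit',robot.line_to([*c,26],vel=100,contact_N=12),robot.current_ee_pos())
    robot.grab(40);print(robot.current_grip_width(),robot.current_grasp_force(),robot.current_force())
    z0=robot.current_ee_pos();print(z0)
    robot.line_to([*c,190],vel=150)
    print(robot.current_grip_width())
    robot.movep([555.8,26.9,190],f(61.9))
    p,q=wsnap();save(q,'held');print(robot.current_grip_width(),robot.current_grasp_force(),robot.current_ee_pos())
    pickle.dump(q,open('held.pkl','wb'))
print(robot.current_time())
```

```text
[457.6325561523438, -283.49631347656253] 21.305779 [ 10.72334366 120.86914062]
0.72 [461.5, -280.6, 45.7]
0.56 [382.8, -412.3, 46.4]
hit False [ 458.15653595 -283.60025575   26.58317065]
12.90690110081877 40.55737495422363 [-1.5440802  -0.77170418  4.46787032]
[ 457.75954647 -283.70573788   26.22407035]
12.755557378383825
12.70642200207992 39.96491074562073 [555.72538613  25.30165758 189.62246995]
16.7333
```

Run:
```python
from fit import *
import pickle
q=pickle.load(open('held.pkl','rb'))
try: print(bar(q,[555.8,26.9],z=176))
except Exception as e: print(e)
```

```text
([569.7632141113281, 61.042547607421874], np.float32(-23.320152), array([120.99088135,  96.30969238]))
```

View pics/held.png

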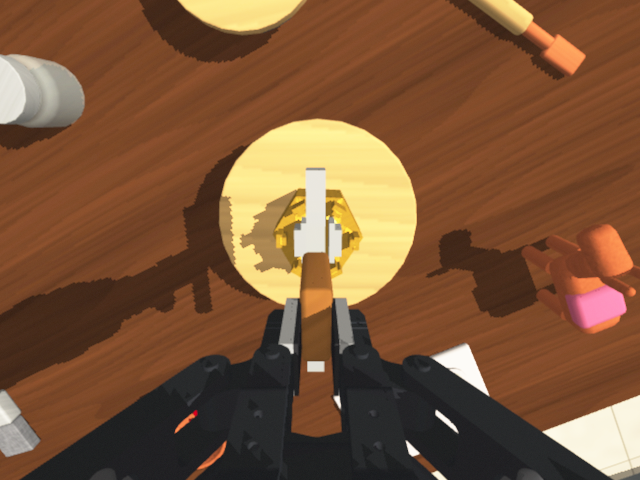

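The key is held level and points straight along the cut, with its far tip at pixel (316,168). The TCP reads 1.6 mm off in y, so I'll let it settle, then check the tips and lower the key.

Run:
```python
from fit import *
import pickle
q=pickle.load(open('held.pkl','rb'))
t=ray(q,316,168.5,175.6); d=np.array([np.cos(np.radians(-28.1)),np.sin(np.radians(-28.1))]);o=(t[:2]-[555.7,25.3]);print('tip along,across',o@d,o@[-d[1],d[0]])
robot.pause(.3);print(robot.current_ee_pos())
f=down(np.radians(61.9));C=np.array([555.8,26.9])
robot.line_to([*C,150],f,vel=80);robot.pause(.3);e=np.array(robot.current_ee_pos());print(e)
C2=C+(C-e[:2])
robot.line_to([*C2,142],f,vel=40);robot.pause(.2);print(robot.current_ee_pos())
h=robot.line_to([*C2,118],f,vel=30,contact_N=8)
print(h,robot.current_ee_pos(),robot.current_force(),robot.current_grip_width(),robot.current_time())
```

```text
tip along,across -61.24274588513015 0.7369995504986826
[555.8220638   26.24105948 189.99133891]
[556.0473757   26.92776268 150.40167407]
[555.62133522  26.90146171 142.04916318]
True [555.28965522  26.83615279 120.22358479] [-1.48315269  0.8285064   6.85170485] 13.16712551346541 19.225
```

Contact came at exactly the expected depth: 120.2, i.e. 94 + 26.2. I'll release, back off straight up and look.

```bash
python3 - <<'E'
from fit import *
import pickle
f=lambda b:down(np.radians(b))
robot.open();e=robot.current_ee_pos()
robot.line_to([e[0],e[1],215],vel=120)
robot.movep([555.8,26.9,235],f(90))
p,q=wsnap();pickle.dump(q,open('wheel4.pkl','wb'))
im=rect(q,[555.8,26.9],106,70,4);cv2.imwrite('pics/r4.png',im)
s=robot.snapshot('side');save(s,'side4');cv2.imwrite('pics/s4.png',cv2.resize(s['color'][180:310,220:370,::-1],None,fx=4,fy=4))
for r in robot.tip_of('key',s): print(r['p'],r['centre'])
print(robot.current_time())
E
python3 -c "
import cv2,numpy as np
a=cv2.imread('pics/r4.png')[:520,:400];b=cv2.imread('pics/s4.png')
a=cv2.imread('pics/r4.png');b=cv2.resize(b,(400,347));c=np.zeros((560,800,3),np.uint8);c[:400,:400]=cv2.resize(a,(400,400));c[:347,400:]=b;cv2.imwrite('pics/c4.png',c)"
```

```text
0.96 [254.9, -308.7, -2.0]
0.77 [555.3, 26.8, 90.4]
0.65 [382.9, -412.5, -1.6]
21.5333
```

View pics/c4.png

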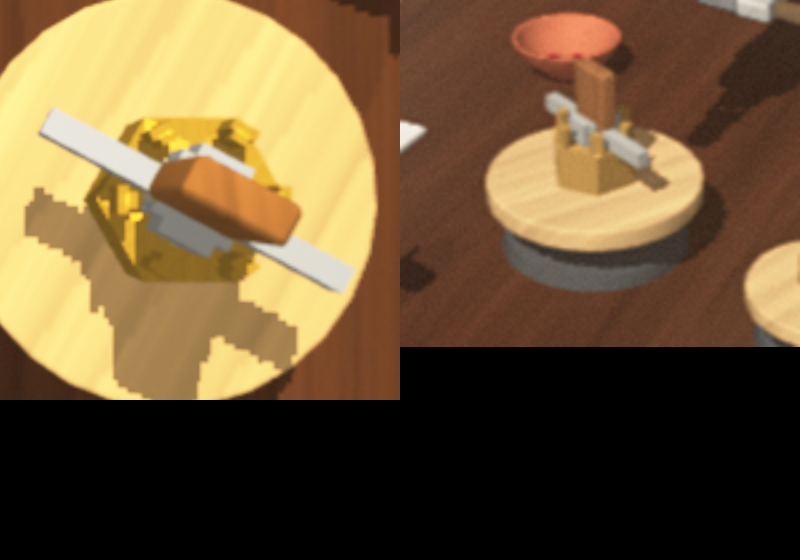

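The left half shows the bar through the slots, with its ends at (46,122) and (347,278). It is centred to about 1 mm and lies at -27.4°. The right half, from the side camera, shows it down between the merlons with the grip upright. I'm handing the job in.

```bash
python3 -c "
from workcell import robot
print(robot.close_job())"
```

```text
the job is handed in; nothing more can be done
None
```

The job is handed in: the nut was tightened to the next slot, about 2° past exact alignment by my measurement, and released; the key then went down onto the slot floor, centred to about 1 mm, and was let go. The verdict was not shown.

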